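# Set the rocking shaker's tilt by the angle gauge and hold it

### The arm

A 7-joint arm with a two-finger parallel gripper is mounted at the origin on the work surface. World frame = base frame: x ahead of the robot, y to its left, z up, the work surface at z = 0. Lengths are in mm, angles in degrees, forces in N, time in s.
With the tool pointing down it reaches from about 400 to 925 mm from the base axis. Payload 4.1 kg.
Tool frame: the origin (TCP) lies midway between the tips of the shut fingers; the grasp point (between the pads) lies 19 mm behind it; z points along the fingers, y is the line along which they close (so a half turn about z gives the same grasp; the last joint's range is limited). The gripper opens to 85 mm and grips with 20 to 120 N. Pads are 22 mm wide; open, the fingers measure 114 mm over their backs; the gripper's body (76 mm by 85 mm) begins 54 mm behind the grasp point. The pads swing forward as they close: fully open they stand 13 mm farther back than shut.
Start: joints at [61.536, 22.827, 2.584, 88.041, -1.071, 69.15, -2.905], TCP at [251.843, -599.265, 231.347] pointing down, gripper open.
Joint ranges: [-161.44, 161.44], [-28.35, 127.94], [-78.24, 83.42], [0, 140.83], [-78.03, 258.03], [13.02, 114.36], [-168.23, 168.23]. Speed limits (degrees/s): [147.25, 147.25, 180, 180, 180, 180, 180].

### API

Orientations are given as [roll, pitch, yaw] about the fixed x, y, z axes, in that order (R = Rz(yaw) Ry(pitch) Rx(roll)).
In Python, from bench import bot gives the robot as it stands.
- The arm moves only by the tool step_arm, never from a script. Its argument "steps" is a list of rows, each a list of 3 entries, a list of its own where there are three numbers: the closure, from 0 (fully open) to 1 (shut), then the shift along the tool's x, y, z in m, then the turn about the tool's z in rad. A call has 1 to 20 rows; each row shifts and turns the commanded pose from where the row before left it, along the tool's axes as they then stand; what a row does not reach is not made up. A row lasts 1/12 s, in which the tool goes at most 41.7 mm and 7.16 degrees, less where a joint would pass 70% of its speed; a pose out of reach is approached as far as the arm can. A call is refused whole if a number of a shift passes 0.0417 or a number of a turn 0.125, either way. A call with a gripper value outside its range is refused whole. The fingers move at their own pace and stop on an object; "grip_force" is the grip in N (left out, the last holds). Time passes only in rows, so rows that do not move let the fingers close. It gives the time, the measured TCP pose, the force, the opening and the grip force at its end, in the units of the state.
- bot.read_state(): the state, without advancing time (a new reading comes with each control period).
- bot.snapshot(name): name is "scene" or "top" or "wrist"; returns a dict with "frame" (400x640x3 uint8, red, green, blue), "depth" (400x640 float32, mm along the optical axis (not along the pixel's ray), 0 where there is no reading), "camera_matrix" (3x3 intrinsics, pixels), "extrinsics" (4x4, takes a point from camera to world coordinates); the wrist camera has in their place "hand_eye" (4x4, takes a point from camera to tool coordinates, whose origin is the TCP and whose axes are the flange's). Camera axes: x right, y down, z forward; pixel columns grow to the right and rows downward; lengths in mm; the calibration is good to about 2 mm. A picture is of the moment at which its call begins: read the wrist's pose just before it.
- bot.close_job(): hands the job in; it is judged then, once.
The state is a dict: "time_s": time; "joints": joint angles; "qvel": joint speeds; "joint_efforts": joint torques, N m; "tcp_pos": TCP position; "ee_rot": TCP orientation; "ft_force": force on the tool from outside, world axes, zero at the start; "torque": the same for the moment, N m; "width": finger opening in mm; "grasp_force": force on a finger pad.
Only numpy, scipy, OpenCV 4.12 (cv2) and the standard library are available. Lean on these libraries where they do the work, as an engineer would, in place of code of your own. Each camera call takes 0.05 s, during which the arm holds its last target. There are 200 camera calls.

### The job

The rocking shaker's drive link is slack so that its tilt can be set. Slide the lidded steel pot along the mat, without lifting it, from its end of the platform until it stands wholly inside the white ring in the middle, and let go of it; then press down on the other end of the platform with the fingers until the angle gauge's swinging pointer settles on the tip of its red set-hand. Finish while still pressing, holding it there for the link to be tightened; do not touch the gauge and leave the other things on the bench where they are.

Things in the scene. Friction and masses are not known exactly. Their poses are not given: they have to be found in the camera images.
- rocker: white see-saw rocking shaker, fixed to the bench; housing 200 mm (x) by 250 mm (y), 84 mm high. Origin on the bench under its centre. Its x runs along the pivot axis (115 mm up), its y along the platform's length; at yaw 0 its control panel faces the robot (-x) and its +y end is on the robot's left.
- platform: tipping platform: steel plate with a flat blue rubber mat, 200 mm (x) by 300 mm (y), mat top 20 mm above this origin, which lies mid-length on the pivot axis, 115 mm above the bench. Tips about its own x only, up to 0.30 rad; y along its length, z up. The middle of the mat stays 135 mm high. Rubber bushings pull it back level when let go. Nothing stands on its +y half but the gauge's edge.
- centre_ring (a point): centre of the white ring in the middle of the mat, on the mat surface, at (-20, 0, 20) mm in the platform's frame; the ring's inner radius is 37 mm. An equal ring, the pot's starting place, lies 88 mm from it towards the platform's -y end.
- press_end (a point): point on the mat near the platform's +y end (the end to press down), at (-20, 125, 20) mm in the platform's frame; dark ribs mark the area. 1 N here tips the platform about 0.023 rad; 6 to 10 N do the job.
- pot: lidded stainless pot, loose on the mat, rigid: 56 mm diameter (lid rim 59 mm, 56 to 60 mm up), 63 mm tall, 78 mm with its black knob (20 mm diameter, 69 to 78 mm up). Origin: centre of its underside, z up. 0.3 to 0.5 kg. Starts near the ring at the platform's -y end and weighs that end down by 0.03 to 0.09 rad (it stands up to 9 mm lower); the platform levels as it comes to the middle.
- gauge: pendulum angle gauge, black round frame with a white dial on both faces, stuck by its magnet foot to the platform's far (+x) edge and moving with it; 126 mm wide along y, 26 mm thick along x, 133 mm tall. Origin at the centre of its foot, at (72, 0, 20) mm in the platform's frame. Dial ticks every 5 degrees. Not to be touched.
- pointer (a joint): the gauge's black weighted pointer, which hangs by gravity and so shows the platform's tilt: 0 when level, positive (rad) when the platform's +y end is down; then it swings towards the -y side of the dial. It swings at about 3 Hz and settles in about 1.5 s.
- set_hand (a joint): the gauge's red set-hand, standing at the wanted tilt, 0.13 to 0.22 rad, same zero and sense as the pointer: the pointer is on it when both values are equal. It stays where it is.
- pointer_tip (a point): tip of the black pointer, 48 mm from the dial's axle (which is 70 mm above the gauge's origin)
- set_mark (a point): tip of the red set-hand, 5 mm wide, 48 mm from the same axle
- bottle: bystander: amber media bottle, 70 mm diameter, 140 mm tall, blue cap, on the bench beside the shaker; origin at the centre of its underside. Not to be moved
- wrench: bystander: small steel wrench lying flat, 150 mm long, on the bench beside the shaker; origin at the centre of its underside. Not to be moved
- dishes: bystander: stack of three culture dishes, 93 mm diameter, 44 mm high, on the bench beside the shaker; origin at the centre of its underside. Not to be moved
- tip_rack: bystander: pipette-tip rack, 85 x 125 x 64 mm, blue deck, yellow tips, on the bench beside the shaker; origin at the centre of its underside. Not to be moved
- slide_box: bystander: green slide box, 90 x 180 x 35 mm, on the bench beside the shaker; origin at the centre of its underside. Not to be moved
- marker: bystander: white marker pen with a blue cap, 17 mm thick, 125 mm long, on the bench beside the shaker; origin at the centre of its underside. Not to be moved
Not all that is in view belongs to the job. Of the things shaped like the pot, the stainless one is meant.

How it is judged (in metres and radians):
On the way, in this order (a step that is already met when the one before it is completed fails the run):
1. the pot stands inside the middle ring, let go (distance between pot and centre_ring below 0.009 m and contact force between pot and platform above 1 N and contact force between each of the arm, the fingers and pot below 0.2 N and linear speed of pot below 0.03 m/s), for 0.3 s.
2. the fingers press the platform and the pointer has settled on the red set-hand (distance between pointer_tip and set_mark below 0.0025 m and velocity of joint pointer between -0.15 and 0.15 rad/s and distance between pot and centre_ring below 0.009 m and contact force between each of pot, the fingers and platform above 1 N and contact force between each of the arm, the fingers and pot below 0.2 N), for 0.4 s.
At the end, for the whole second after the job is handed in: Still pressing the platform with the fingers (over 1 N) at the end: pointer tip within 2.5 mm of the set-hand's tip (3 degrees) and still (under 0.15 rad/s); pot on the mat, its centre within 9 mm of the middle ring's centre, not touched by the robot (all of step 2); the arm keeps its last pose, push and grip.
It fails at once if the pot is lifted: its underside more than 8 mm off the mat (z of pot in the frame of platform above 0.028 m).
It fails at once if the pot is tipped over (angle between pot's own z axis and vertical above 0.6 rad).
It fails at once if the angle gauge is touched (contact force between any of the fingers, the arm, pot and gauge above 0.5 N).
It fails at once if a thing on the bench beside the shaker is moved by more than 30 mm (distance of any of bottle, wrench, dishes, tip_rack, slide_box, marker from where it was at the start of the episode above 0.03 m).
It also fails if it takes over 54 s, if anything falls off the work surface, if the arm or the gripper's body presses on something with over 40 N, if the wrist force passes 120 N, or if a joint passes its speed limit or range.

## Working session

There is one attempt and no reset: what is moved stays moved. The work goes in short steps, Python scripts to look and compute and a tool call to move; the robot and the scene stay as the last step left them, time stands still between calls to the robot, and variables do not carry over. Pictures are saved under pics/ and viewed, at most 10 in all, crops included, and the job is handed in when it is done.

Besides the shell and the picture viewer there is one more tool, called after "Emit:" as a command line: name --argument value ..., lists and objects as JSON in quotes. step_arm: Moves the arm, as the interface text tells. Its arguments: {"type":"object","properties":{"steps":{"type":"array","items":{"type":"array"}},"grip_force":{"type":"number"}},"required":["steps"]}

```bash
mkdir -p pics; cat > h.py <<'E'
import numpy as np, cv2
from bench import bot
def snap(n,tag):
    s=bot.snapshot(n); np.savez(f'pics/{tag}.npz',**s); cv2.imwrite(f'pics/{tag}.png',s['frame'][:,:,::-1]); return s
def load(tag): return np.load(f'pics/{tag}.npz')
def pt(s,u,v,T=None,d=None):
    d=float(np.median([x for x in s['depth'][v-1:v+2,u-1:u+2].ravel() if x>0])) if d is None else d
    p=np.linalg.inv(s['camera_matrix'])@[u,v,1]*d
    return ((s['extrinsics'] if T is None else T)@np.r_[p,1])[:3]
E
python3 - <<'E'
from h import *
a=snap('scene','s0');b=snap('top','t0')
st=bot.read_state();print(st)
for s in(a,b):print(s['extrinsics'].round(2).tolist(),s['camera_matrix'].tolist())
cv2.imwrite('pics/both.png',cv2.resize(np.vstack([a['frame'],b['frame']])[:,:,::-1],(480*1,600)))
E
```

```text
{'time_s': 0.1, 'joints': array([61.53459683, 22.86837397,  2.581052  , 88.10659299, -1.07189083,
       69.14896766, -2.90282799]), 'qvel': array([-0.0554419 , -0.08439939, -0.00578406, -0.10690053, -0.04835722,
        0.00596501, -0.04167865]), 'joint_efforts': array([ 3.31820273e-03, -4.76264012e+01,  1.36981856e+00, -2.54951602e+01,
        1.18956232e-02,  5.07024553e-03,  2.95361747e-05]), 'tcp_pos': array([ 251.61547953, -598.71695036,  230.36257144]), 'ee_rot': array([-1.79900457e+02,  6.77999313e-03,  2.28008443e+01]), 'ft_force': array([ 0.2146789 , -0.49552535,  0.41467221]), 'torque': array([-0.0088326 , -0.02448901,  0.02475147]), 'grasp_force': 0.0, 'width': 85.60784795911472}
[[-0.72, 0.51, -0.46, 920.13], [0.69, 0.53, -0.49, 511.64], [-0.0, -0.67, -0.74, 941.23], [0.0, 0.0, 0.0, 1.0]] [[361.9075473748924, 0.0, 315.36142162959914], [0.0, 361.9075473748924, 194.85109335262695], [0.0, 0.0, 1.0]]
[[-0.02, -0.98, 0.22, 124.38], [-1.0, 0.02, -0.0, -0.91], [-0.0, -0.22, -0.98, 1654.77], [0.0, 0.0, 0.0, 1.0]] [[508.64546509447564, 0.0, 311.05199615269413], [0.0, 508.64546509447564, 193.64496031919003], [0.0, 0.0, 1.0]]
```

View pics/s0.png

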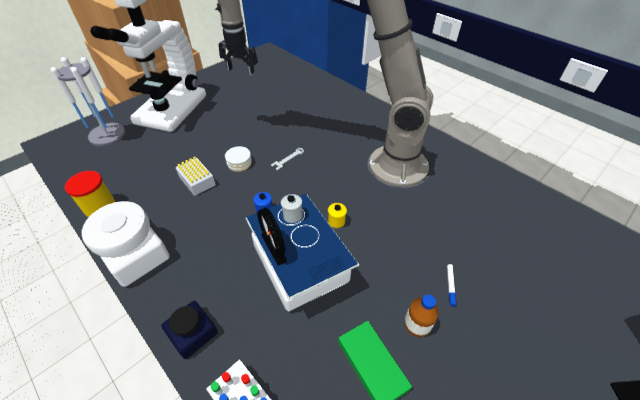

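View pics/t0.png

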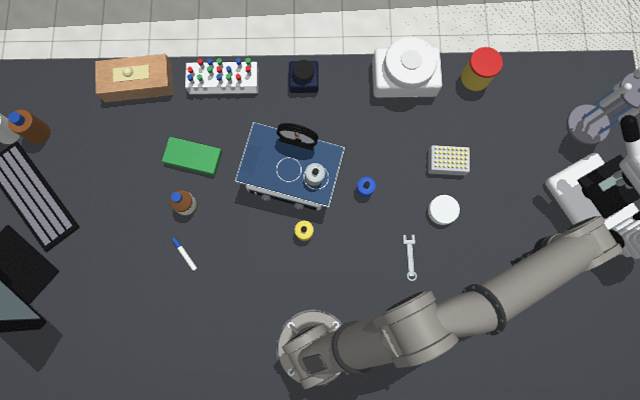

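The scene view shows the platform with a grey pot at (291,208), and a blue one (263,200) and a yellow one (337,215) beside it. In the top view they are at (315,174), (366,186) and (304,231). Only the grey one is steel and standing on the mat in the end ring, so it should be the one meant. I'll confirm in an enlarged crop.

```bash
python3 - <<'E'
from h import *
b=load('t0');a=load('s0')
c=cv2.resize(b['frame'][110:220,225:385,::-1],None,fx=5,fy=5,interpolation=cv2.INTER_CUBIC)
cv2.imwrite('pics/c0.png',c)
# blue mat by colour: fit rectangle
f=b['frame'].astype(int);hsv=cv2.cvtColor(b['frame'],cv2.COLOR_RGB2HSV)
P=[]
for v in range(115,220):
  for u in range(225,360):
    if b['depth'][v,u]>0 and 95<hsv[v,u,0]<120 and hsv[v,u,1]>120:
      p=pt(b,u,v,d=float(b['depth'][v,u]))
      if 105<p[2]<165:P.append(p)
P=np.array(P);print(len(P),P.mean(0))
r=cv2.minAreaRect(P[:,:2].astype(np.float32));print(r,cv2.boxPoints(r))
A=np.c_[P[:,:2],np.ones(len(P))];k=np.linalg.lstsq(A,P[:,2],rcond=None)[0];print('plane',k,'zc',k@[*r[0],1])
for n,(u,v) in dict(knob=(315,172),ring=(289,169),blue=(366,183),yel=(304,228),bottle=(180,197)).items():print(n,pt(b,u,v).round(1))
print('scene knob',pt(a,291,200))
E
```

```text
3728 [555.43909952  78.95225988 136.2819524 ]
((557.2891845703125, 60.70506286621094), (289.9459228515625, 190.8824920654297), 73.93154907226562) [[ 425.45023   -52.187286]
 [ 608.8753   -105.02081 ]
 [ 689.1282    173.59741 ]
 [ 505.70306   226.43094 ]]
plane [1.66804620e-02 5.99147295e-02 1.22286568e+02] zc 135.2195367975991
knob [510.1 -15.9 207.7]
ring [540.4  63.5 135.2]
blue [ 505.3 -179.1   79.6]
yel [364.4  20.3  76.5]
bottle [456.9 396.9 136.8]
scene knob [518.52676735  -4.75879773 204.817701  ]
```

View pics/c0.png

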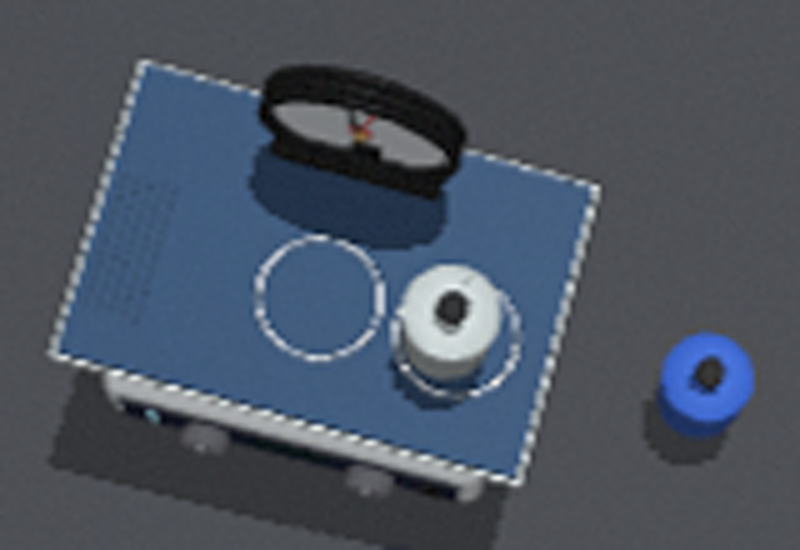

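The crop confirms it: the steel pot stands on the mat in the −y ring, with its knob at crop (453,308). The centre ring is at crop (320,298) and the ribs are on the left. Platform yaw is about −16°, which fits the 200×300 size and the mat centre height of 135 mm. I'll fly over to the pot.

Emit:
step_arm --steps '[[0,[0,0,-0.012],0.113],[0,[0,0,-0.012],0.113],[0,[0,0,-0.012],0.113],[0,[0,0,-0.012],0.113],[0,[0,0,-0.012],0.113],[0,[0,0,-0.012],0.113]]'

```text
time_s: 0.6
tcp_pos: [251.7, -598.9, 303.3]
ee_rot: [-180.0, 0.0, -16.4]
ft_force: [-1.1, -0.9, 0.3]
width: 85.5
grasp_force: 0.0
```

Emit:
step_arm --steps '[[0,[0.0054,-0.0398,0],0],[0,[0.0054,-0.0398,0],0],[0,[0.0054,-0.0398,0],0],[0,[0.0054,-0.0398,0],0],[0,[0.0054,-0.0398,0],0],[0,[0.0054,-0.0398,0],0],[0,[0.0054,-0.0398,0],0],[0,[0.0054,-0.0398,0],0],[0,[0.0054,-0.0398,0],0],[0,[0.0054,-0.0398,0],0],[0,[0.0054,-0.0398,0],0],[0,[0.0054,-0.0398,0],0],[0,[0.0054,-0.0398,0],0],[0,[0.0054,-0.0398,0],0],[0,[0.0054,-0.0398,0],0],[0,[0.0054,-0.0398,0],0],[0,[0,0,0],0],[0,[0,0,0],0],[0,[0,0,0],0]]'

```text
time_s: 2.18
tcp_pos: [510.5, -11.8, 302.7]
ee_rot: [179.9, 0.1, -16.1]
ft_force: [0.5, -1.0, -0.3]
width: 85.4
grasp_force: 0.0
```

```bash
cat >> h.py <<'E'
from scipy.spatial.transform import Rotation as Ro
def wsnap(tag):
    st=bot.read_state(); s=dict(bot.snapshot('wrist')); T=np.eye(4); T[:3,:3]=Ro.from_euler('xyz',st['ee_rot'],degrees=True).as_matrix(); T[:3,3]=st['tcp_pos']
    s['extrinsics']=T@s['hand_eye']; np.savez(f'pics/{tag}.npz',**s); cv2.imwrite(f'pics/{tag}.png',s['frame'][:,:,::-1]); return s,st
def proj(s,p):
    q=np.linalg.inv(s['extrinsics'])@np.r_[p,1]; q=s['camera_matrix']@q[:3]; return (q[:2]/q[2]).round(1)
E
python3 - <<'E'
from h import *
s,st=wsnap('w1');print(st['time_s'],st['tcp_pos'],st['ee_rot'],st['ft_force']);print(s['hand_eye'].round(2).tolist(),s['camera_matrix'][0,0])
print(proj(s,[539,65,135]),proj(s,[510,-16,208]))
E
```

```text
2.1833 [510.48689378 -11.84618097 302.7421898 ] [ 1.79928501e+02  6.03056667e-02 -1.60549674e+01] [ 0.50043767 -0.95440392 -0.34824414]
[[-0.0, -0.95, -0.32, 82.03], [1.0, -0.0, 0.0, -0.27], [-0.0, -0.32, 0.95, -143.21], [0.0, 0.0, 0.0, 1.0]] 348.2541368618953
[229.8 172.5] [325.  203.8]
```

View pics/w1.png

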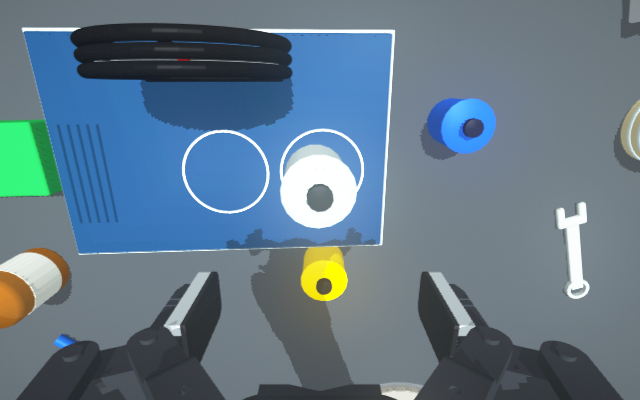

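The wrist view shows the centre ring at (226,172), the end ring at (322,168), the knob at (320,197), and the gauge top edge-on at (180,52). The camera sits on the +x side and would pass over the gauge, so I'll turn the tool half a turn. That also lets it see the dial.

```bash
python3 - <<'E'
from h import *
s=load('w1');st=bot.read_state();print(st['joints'].round(1))
def onz(u,v,z):
    E=s['extrinsics'];d=E[:3,:3]@np.linalg.inv(s['camera_matrix'])@[u,v,1];return (E[:3,3]+d*(z-E[2,3])/d[2]).round(1)
r=onz(226,172,135);e=onz(322,168,130);k=onz(320,197,208)
print('ring',r,'endring',e,np.linalg.norm((r-e)[:2]),'knob',k, pt(s,320,197),pt(s,226,172))
for c in [(24,30),(394,30),(381,244),(79,254)]:print(pt(s,*[c[0]+(4 if c[0]<200 else -4),c[1]+(4 if c[1]<100 else -4)]))
Y=np.array([-np.sin(np.radians(-16.07)),np.cos(np.radians(-16.07))])
X=np.array([Y[1],-Y[0]])
for p in(e,k):print('rel ring x,y',X@(p-r)[:2],Y@(p-r)[:2])
E
```

```text
[  14.1    6.3  -19.1  100.4    2.2   73.7 -111.7]
ring [540.4  68.2 135. ] endring [518.4 -16.9 130. ] 87.8977246576952 knob [515.9 -13.9 208. ] [515.84217726 -13.90315289 207.65854166] [540.44028815  68.01856997 135.48845014]
[688.72383033 173.85260503 144.56824682]
[ 611.2627035  -102.44806436  126.04510748]
[431.1307719  -49.46551847 126.49246426]
[508.10104896 224.57725982 143.80043799]
rel ring x,y 2.416330190329845 -87.86450562321113
rel ring x,y -0.816415027394847 -85.67376183233141
```

Emit:
step_arm --steps '[[0,[0,0,0],-0.121],[0,[0,0,0],-0.121],[0,[0,0,0],-0.121],[0,[0,0,0],-0.121],[0,[0,0,0],-0.121],[0,[0,0,0],-0.121],[0,[0,0,0],-0.121],[0,[0,0,0],-0.121],[0,[0,0,0],-0.121],[0,[0,0,0],-0.121],[0,[0,0,0],-0.121],[0,[0,0,0],-0.121],[0,[0,0,0],-0.121],[0,[0,0,0],-0.121],[0,[0,0,0],-0.121],[0,[0,0,0],-0.121],[0,[0,0,0],-0.121],[0,[0,0,0],-0.121],[0,[0,0,0],-0.121],[0,[0,0,0],-0.121]]'

```text
time_s: 3.9
tcp_pos: [510.4, -13.4, 303.1]
ee_rot: [-180.0, 0.0, 122.7]
ft_force: [1.0, -0.5, -0.1]
width: 85.4
grasp_force: 0.0
```

Emit:
step_arm --steps '[[0,[0,0,0],-0.121],[0,[0,0,0],-0.121],[0,[0,0,0],-0.121],[0,[0,0,0],-0.121],[0,[0,0,0],-0.121],[0,[0,0,0],-0.121],[0,[-0.0046,0.0032,0],0],[0,[0,0,0],0],[0,[0,0,0],0]]'

```text
time_s: 4.65
tcp_pos: [516.3, -10.2, 303.2]
ee_rot: [-180.0, -0.0, 164.0]
ft_force: [-1.2, 0.1, 0.2]
width: 85.3
grasp_force: 0.0
```

```bash
python3 - <<'E'
from h import *
s,st=wsnap('w2');print(st['time_s'],st['tcp_pos'],st['ee_rot'],st['joints'].round(1))
print(proj(s,[540.3,66.5,135]),proj(s,[515,-14,208]))
E
```

```text
4.65 [516.28224754 -10.19150579 303.19722197] [-1.79987521e+02 -6.67229432e-03  1.63968781e+02] [ 24.9   7.7 -31.5  99.5   4.2  74.   66.4]
[406.2 182.7] [313.8 206.7]
```

View pics/w2.png

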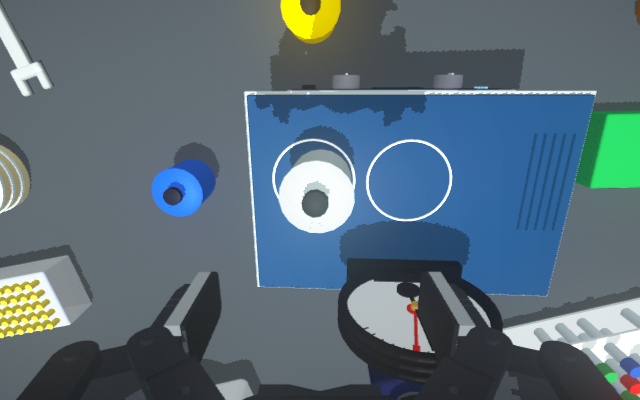

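The ring shows at (410,180) and the knob at (315,203), both within about 4 px of prediction. The dial is visible and the tool straddles the pot. I'll descend and close to a loose cage.

Emit:
step_arm --steps '[[0,[0,0,0.02],0],[0,[0,0,0.02],0],[0,[0,0,0.02],0],[0,[0,0,0.02],0],[0,[0,0,0.02],0],[0,[0,0,0.02],0],[0,[0,0,0.02],0],[0,[0,0,0.01],0],[0,[0,0,0],0],[0,[0,0,0],0]]'

```text
time_s: 5.53
tcp_pos: [516.3, -9.4, 153.4]
ee_rot: [-180.0, -0.0, 164.2]
ft_force: [-0.1, -1.2, 0.5]
width: 85.4
grasp_force: 0.0
```

Emit:
step_arm --steps '[[0.22,[0,0,0],0],[0.22,[0,0,0],0],[0.22,[0,0,0],0],[0.22,[0,0,0],0],[0.22,[0,0,0],0]]' --grip_force 20

```text
time_s: 5.95
tcp_pos: [516.6, -9.4, 153.8]
ee_rot: [-180.0, 0.1, 164.2]
ft_force: [-0.0, 0.0, 0.7]
width: 66.9
grasp_force: 0.0
```

Emit:
step_arm --steps '[[0.28,[0,0,0],0],[0.28,[0,0,0],0],[0.28,[0,0,0],0],[0.28,[0,0.002,0],0],[0.28,[0,0.004,0],0],[0.28,[0,0.006,-0.001],0],[0.28,[0,0.007,0],0],[0.28,[0,0.007,-0.001],0],[0.28,[0,0.007,0],0],[0.28,[0,0.007,0],0],[0.28,[0,0.007,0],0],[0.28,[-0.001,0.007,0],0],[0.28,[0,0.007,0],0],[0.28,[0,0.006,0],0],[0.28,[0,0.005,0],0],[0.28,[0,0.004,0],0],[0.28,[0,0.003,0],0],[0.28,[0,0.002,0],0],[0.28,[0,0.001,0],0],[0.28,[0,0,0],0]]'

```text
time_s: 7.62
tcp_pos: [539.6, 69.5, 155.3]
ee_rot: [180.0, 0.0, 164.2]
ft_force: [0.1, -1.9, 1.3]
width: 61.9
grasp_force: 1.3
```

```bash
python3 - <<'E'
from h import *
s,st=wsnap('w3');print(st['time_s'],st['tcp_pos'],st['ft_force'],st['width'])
t=snap('top','t3')
c=cv2.resize(t['frame'][130:200,235:355,::-1],None,fx=5,fy=5,interpolation=cv2.INTER_CUBIC)
w=cv2.resize(s['frame'][:,:,::-1],None,fx=.9375,fy=.625)
cv2.imwrite('pics/c3.png',np.vstack([c,w]))
E
```

```text
7.6167 [539.56047851  69.50926764 155.26725522] [ 0.09791324 -1.91220343  1.31513743] 61.87307990869255
```

View pics/c3.png

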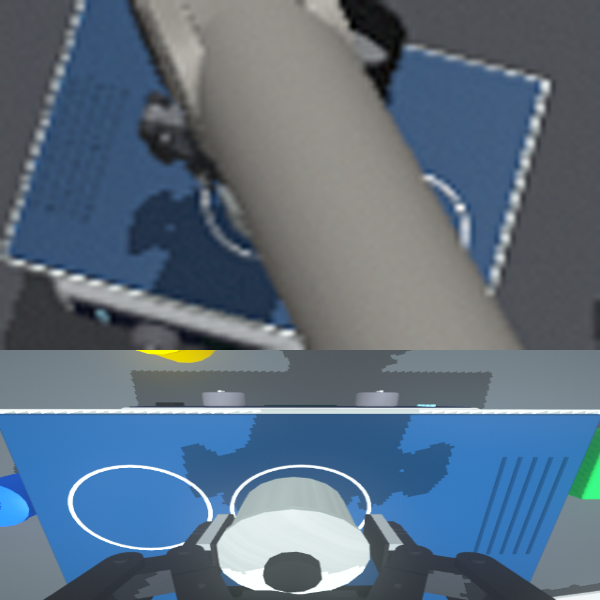

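The top view is blocked by the arm. In the wrist view the ring spans u 245–396 with its near edge at v≈184, the pot's back foot is at v≈205, and the knob is near (313,355). I'll check these numbers on a detailed crop.

```bash
python3 - <<'E'
from h import *
s=load('w3')
cv2.imwrite('pics/c4.png',cv2.resize(s['frame'][170:400,200:440,::-1],None,fx=2.5,fy=2.5,interpolation=cv2.INTER_CUBIC))
E=s['extrinsics'];X=np.array([.9622,-.2723]);Y=np.array([.2723,.9622]);t=np.array([539.56,69.51])
def onz(u,v,z):
    d=E[:3,:3]@np.linalg.inv(s['camera_matrix'])@[u,v,1];p=(E[:3,3]+d*(z-E[2,3])/d[2])[:2]-t;return np.round([X@p,Y@p],1)
print('ring back',onz(320,184,135),'pot back',onz(313,205,135),'knob',onz(312.5,355,213),'ringL/R',onz(245.5,247,135),onz(395.5,247,135))
# hough-ish: project ideal ring for offsets & fit white pixels
f=s['frame'].astype(int);m=(f.min(2)>190)
P=np.array([onz(u,v,135) for v in range(180,300) for u in range(235,408) if m[v,u]])
from scipy.optimize import least_squares
P=P[(np.hypot(*P.T)>25)&(np.hypot(*P.T)<50)]
r=least_squares(lambda q:np.hypot(P[:,0]-q[0],P[:,1]-q[1])-37.7,[0,0],loss='soft_l1');print('ring centre fit',r.x,len(P),np.median(abs(r.fun)))
E
```

```text
ring back [-38.2   0.5] pot back [-27.4  -3. ] knob [-6. -2.] ringL/R [ -4.4 -38.1] [-4.3 39.5]
ring centre fit [-4.77330031  0.22289794] 3364 4.158255916616582
```

View pics/c4.png

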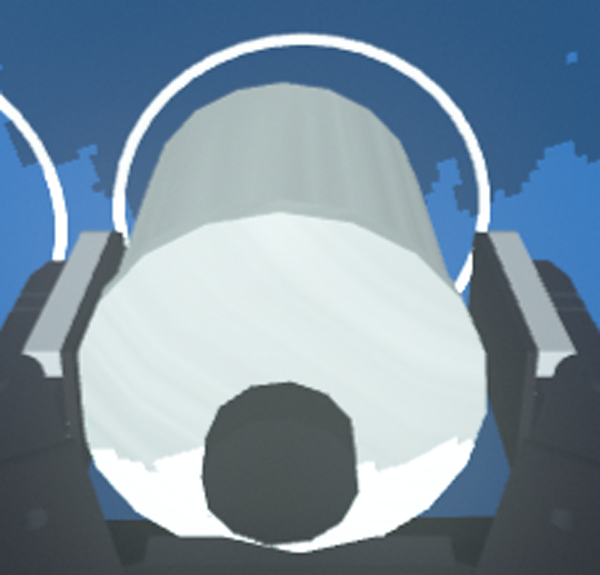

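The ring centre sits at about (0, +0.5) mm relative to the TCP (x, y in the platform's axes), and the pot at about (0, −2.5). I'll nudge it 2.5 mm further, open, wait and rise.

Emit:
step_arm --steps '[[0.28,[0,0.001,0],0],[0.28,[0,0.0015,0],0],[0.28,[0,0,0],0],[0.28,[0,0,0],0],[0,[0,0,0],0],[0,[0,0,0],0],[0,[0,0,0],0],[0,[0,0,0],0],[0,[0,0,0],0],[0,[0,0,0],0],[0,[0,0,0],0],[0,[0,0,0],0],[0,[0,0,-0.01],0],[0,[0,0,-0.02],0],[0,[0,0,-0.03],0],[0,[0,0,-0.03],0],[0,[0,0,-0.03],0],[0,[0,0,-0.03],0],[0,[0,0,0],0],[0,[0,0,0],0]]'

```text
time_s: 9.38
tcp_pos: [541.3, 72.2, 308.0]
ee_rot: [179.9, 0.3, 164.2]
ft_force: [-0.2, -0.7, -2.1]
width: 85.6
grasp_force: 0.0
```

```bash
python3 - <<'E'
from h import *
s,st=wsnap('w5');print(st['time_s'],st['tcp_pos'],st['ft_force'])
cv2.imwrite('pics/c5.png',cv2.resize(s['frame'][100:400,120:520,::-1],None,fx=2,fy=2,interpolation=cv2.INTER_CUBIC))
E
```

```text
9.3833 [541.30534975  72.20373787 307.99011   ] [-0.20190311 -0.65437489 -2.08844966]
```

View pics/c5.png

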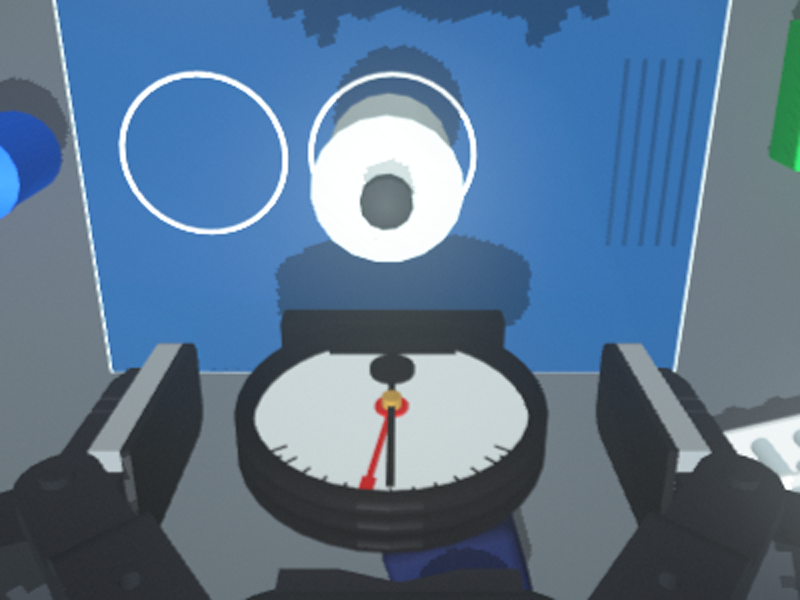

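The pot stands centred in the ring: foot centre u≈396 against ring centre 393 in the crop, and a back gap of about 9.5 mm. The gauge pointer runs from (391,400) to (390,485), i.e. level, and the red tip is at (367,485), to be reached towards −y.

```bash
cat >> h.py <<'E'
X=np.array([.9622,-.2723,0]);Y=np.array([.2723,.9622,0]);C=np.array([540,68,115])+20*X
def ang(s,tips,ax=None,xp=62):
    E=s['extrinsics']
    def on(u,v):
        d=E[:3,:3]@np.linalg.inv(s['camera_matrix'])@[u,v,1];p=E[:3,3]+d*((X@(C-E[:3,3])+xp)/(X@d));return np.array([Y@(p-C),p[2]-115])
    a=on(*ax);o=[]
    for t in tips:
        q=on(*t)-a;o.append((np.round(np.arctan2(-q[0],q[1]),3),np.hypot(*q).round(1)))
    return a.round(1),o
E
python3 - <<'E'
from h import *
s=load('w5');g=lambda x,y:(120+x/2,100+y/2)
for xp in(58,62,66,72):print(xp,ang(s,[g(390,485),g(367,485)],g(391,400),xp))
st=bot.read_state();p=C-20*X+125*Y+[0,0,20]-st['tcp_pos'];print('to press pt: tool x %.1f y %.1f z %.1f'%(-X@p,Y@p,-p[2]))
E
```

```text
58 (array([  1.5, 100.1]), [(np.float64(-0.002), np.float64(47.8)), (np.float64(0.156), np.float64(48.4))])
62 (array([ 1.4, 94.3]), [(np.float64(-0.002), np.float64(49.0)), (np.float64(0.156), np.float64(49.6))])
66 (array([ 1.3, 88.5]), [(np.float64(-0.002), np.float64(50.2)), (np.float64(0.156), np.float64(50.8))])
72 (array([ 1.2, 79.8]), [(np.float64(-0.002), np.float64(51.9)), (np.float64(0.156), np.float64(52.5))])
to press pt: tool x -0.8 y 121.3 z 171.1
```

Emit:
step_arm --steps '[[1,[0,0.03,0],0],[1,[0,0.03,0],0],[1,[0,0.03,0],0],[1,[0,0.031,0],0],[1,[0,0,0.025],0],[1,[0,0,0.03],0],[1,[0,0,0.03],0],[1,[0,0,0.03],0],[1,[0,0,0.02],0],[1,[0,0,0.01],0],[1,[0,0,0.01],0],[1,[0,0,0.01],0],[1,[0,0,0],0],[1,[0,0,0],0]]'

```text
time_s: 10.6
tcp_pos: [573.4, 188.3, 140.5]
ee_rot: [180.0, 0.0, 164.2]
ft_force: [-0.4, -0.5, -0.2]
width: -0.1
grasp_force: 0.0
```

Emit:
step_arm --steps '[[1,[0,0,0.004],0],[1,[0,0,0.004],0],[1,[0,0,0.004],0],[1,[0,0,0.004],0],[1,[0,0,0.004],0],[1,[0,0,0.003],0],[1,[0,0,0.002],0],[1,[0,0,0],0],[1,[0,0,0],0],[1,[0,0,0],0],[1,[0,0,0],0],[1,[0,0,0],0],[1,[0,0,0],0],[1,[0,0,0],0],[1,[0,0,0],0],[1,[0,0,0],0],[1,[0,0,0],0],[1,[0,0,0],0],[1,[0,0,0],0],[1,[0,0,0],0]]'

```text
time_s: 12.27
tcp_pos: [574.6, 189.8, 116.9]
ee_rot: [179.8, 0.2, 164.2]
ft_force: [1.1, 1.5, 7.5]
width: -0.1
grasp_force: 3.6
```

```bash
python3 - <<'E'
from h import *
s,st=wsnap('w6');print(st['time_s'],st['tcp_pos'],st['ft_force'],st['width'])
a=snap('scene','s6')
print(proj(s,C+62*X+[0,0,90]))
c=cv2.resize(a['frame'][180:300,225:365,::-1],(560,480),interpolation=cv2.INTER_CUBIC)
w=s['frame'][:,:,::-1]
cv2.imwrite('pics/c6.png',cv2.resize(w,None,fx=1.25,fy=1.25,interpolation=cv2.INTER_CUBIC))
E
```

```text
12.2667 [574.55474951 189.78433506 116.85522862] [1.05557006 1.54057247 7.53871355] -0.10165605779306403
[-97.6 663.8]
```

View pics/c6.png

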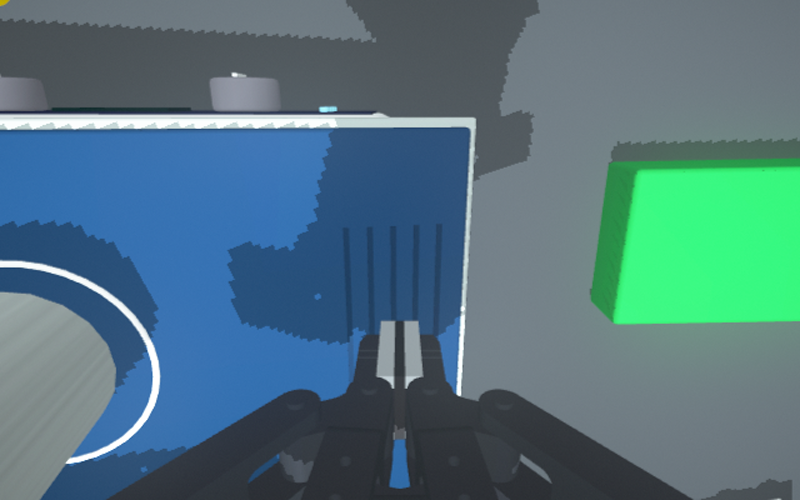

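The fingers are pressing on the ribs; the gauge is out of the wrist's view and the pot is still in its ring. I'll measure the tilt from depth and use the last picture on the scene camera's view of the dial.

```bash
python3 - <<'E'
from h import *
def tilt(tag,z0=0):
    s=load(tag);E=s['extrinsics'];v,u=np.mgrid[0:400:2,0:640:2];u=u.ravel();v=v.ravel();d=s['depth'][v,u]
    c=(np.linalg.inv(s['camera_matrix'])@np.c_[u,v,np.ones(len(u))].T)*d
    P=(E[:3,:3]@c).T+E[:3,3];h=cv2.cvtColor(s['frame'],cv2.COLOR_RGB2HSV)[v,u]
    L=np.c_[(P-C)@X,(P-C)@Y]
    m=(d>0)&(h[:,0]>95)&(h[:,0]<120)&(h[:,1]>120)&(abs(L[:,0])<95)&(abs(L[:,1])<145)&(abs(P[:,2]-135)<40)
    A=np.c_[L[m],np.ones(m.sum())];z=P[m,2]
    for _ in range(3):
        k=np.linalg.lstsq(A,z,rcond=None)[0];g=abs(A@k-z)<2.5;A,z=A[g],z[g]
    print(tag,m.sum(),len(z),'tilt',-np.arctan(k[1]).round(4),'xslope',k[0].round(4),'zc',k[2].round(1))
for t in('t0','s0','w2','w5','w6','s6'):tilt(t)
s=load('s6')
for n,q in(('axle',[0,0,90]),('tip',[0,0,138])):print(n,proj(s,C+82*X+q))
cv2.imwrite('pics/c7.png',cv2.resize(s['frame'][185:275,235:355,::-1],(800,600),interpolation=cv2.INTER_CUBIC))
E
```

```text
t0 932 478 tilt -0.0626 xslope 0.0006 zc 135.3
s0 1097 1023 tilt -0.0645 xslope 0.0003 zc 135.5
w2 12609 12603 tilt -0.0624 xslope 0.0004 zc 135.5
w5 11257 11249 tilt -0.0005 xslope -0.0002 zc 135.6
w6 17650 17624 tilt 0.153 xslope -0.0004 zc 136.2
s6 936 804 tilt 0.1531 xslope -0.0013 zc 136.1
axle [266.9 234.6]
tip [264.9 222.8]
```

View pics/c7.png

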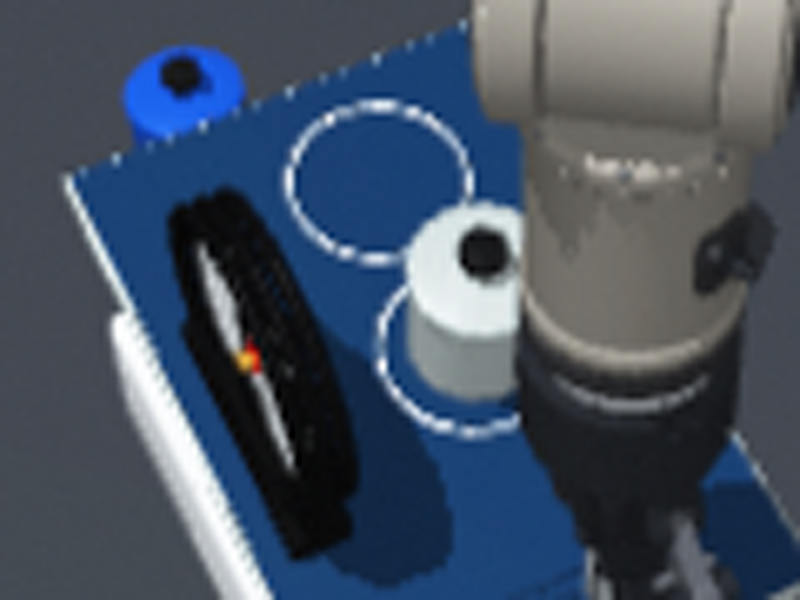

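The scene crop shows the pot still centred in its ring and the gauge clear of the robot. The tilt is 0.153 rad against a set-hand of about 0.157, well within tolerance. I'll let it settle, then recheck.

Emit:
step_arm --steps '[[1,[0,0,0.0003],0],[1,[0,0,0],0],[1,[0,0,0],0],[1,[0,0,0],0],[1,[0,0,0],0],[1,[0,0,0],0],[1,[0,0,0],0],[1,[0,0,0],0],[1,[0,0,0],0],[1,[0,0,0],0],[1,[0,0,0],0],[1,[0,0,0],0],[1,[0,0,0],0],[1,[0,0,0],0],[1,[0,0,0],0],[1,[0,0,0],0],[1,[0,0,0],0],[1,[0,0,0],0],[1,[0,0,0],0],[1,[0,0,0],0]]'

```text
time_s: 14.03
tcp_pos: [574.6, 189.8, 116.6]
ee_rot: [179.8, 0.2, 164.2]
ft_force: [0.3, 1.8, 6.2]
width: -0.2
grasp_force: 3.7
```

```bash
python3 - <<'E'
from h import *
a=load('w6');s,st=wsnap('w8');print(st['time_s'],st['tcp_pos'],st['ft_force'],np.abs(a['frame'][:,:230].astype(int)-s['frame'][:,:230]).mean())
print(bot.close_job())
E
```

```text
14.0333 [574.579095   189.78326614 116.56412567] [0.26311405 1.75831834 6.15062137] 1.1915036231884057
the job is handed in; nothing more can be done
None
```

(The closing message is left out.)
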